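# Refit the handle of a bench switch box

## Robot

A 6-joint arm with a two-finger parallel gripper is mounted at the origin on the work surface. World frame = base frame: x ahead of the robot, y to its left, z up, the work surface at z = 0. Lengths are in mm, angles in rad, forces in N, time in s.
With the tool pointing down it reaches from about 350 to 975 mm from the base axis. Payload 7.1 kg.
Tool frame: the origin (TCP) lies midway between the tips of the shut fingers; the grasp point (between the pads) lies pinch_z behind it (pinch_z is the distance from the TCP to the grasp point, in mm); z points along the fingers, y is the line along which they close (so a half turn about z gives the same grasp; the last joint's range is limited). The gripper opens to 88 mm and grips with 3 to 60 N. Pads are 20 mm wide; open, the fingers measure 115 mm over their backs; the gripper's body (75 mm by 178 mm) begins 61 mm behind the grasp point.
Start: joints at [1.166, 0.423, 1.63, -0, 1.089, -0.019], TCP at [235.155, 579.057, 222.675] pointing down, gripper open.
Joint ranges: [-3, 3], [-0.9, 2.11], [0.09, 2.58], [-1.31, 4.45], [0.11, 2.69], [-2.54, 2.54]. Speed limits (rad/s): [2.39, 2.39, 3.01, 3.14, 3.14, 3.14].

## Interface

Orientations are given as a rotation vector (axis times angle).
In Python, from workcell import get_obs, get_image, close_job, pinch_z gives the robot as it stands.
- The arm moves only by the tool jog_arm, never from a script. Its argument "commands" is a list of rows, each a list of 3 entries, a list of its own where there are three numbers: the gripper command: -1 is shut, 1 is fully open, values between are in proportion, then the shift along the tool's x, y, z as a fraction of full scale, then the turn, a rotation vector about the tool's x, y, z as a fraction of full scale. In form: [[gripper, [tx, ty, tz], [rx, ry, rz]], ...]. A call has 1 to 10 rows; each row shifts and turns the commanded pose from where the row before left it, along the tool's axes as they then stand; what a row does not reach is not made up. Full scale, the value 1, is 0.1 m for a shift and 45 degrees for a turn. A row lasts 1/10 s, in which the tool goes at most 50 mm and 8.59 degrees, less where a joint would pass 70% of its speed; a pose out of reach is approached as far as the arm can. A call with a number of a shift or a turn outside -1 to 1 is refused whole. A call with a gripper value outside its range is refused whole. The fingers move at their own pace and stop on an object; the grip force is fixed at half the most. Time passes only in rows, so rows that do not move let the fingers close. It gives the time, the measured TCP pose, the force, the opening and the grip force at its end, in the units of the state.
- get_obs(): the state, without advancing time (a new reading comes with each control period).
- get_image(name): name is "scene" or "top"; returns a dict with "image" (384x512x3 uint8, blue, green, red), "z_map" (384x512 float32, mm along the optical axis (not along the pixel's ray), 0 where there is no reading), "intrinsics" (3x3 intrinsics, pixels), "eye" and "orientation" of the camera in the world. Camera axes: x right, y down, z forward; pixel columns grow to the right and rows downward; lengths in mm; the calibration is good to about 2 mm. A picture is of the moment at which its call begins.
- close_job(): hands the job in; it is judged then, once.
The state is a dict: "t": time; "qpos": joint angles; "qvel": joint speeds; "joint_torque": joint torques, N m; "ee_pos": TCP position; "orientation": TCP orientation; "ft_force": force on the tool from outside, world axes, zero at the start; "moment": the same for the moment, N m; "width": finger opening in mm; "grasp_force": force on a finger pad.
Only numpy, scipy, OpenCV 4.12 (cv2) and the standard library are available. Lean on these libraries where they do the work, as an engineer would, in place of code of your own. Each camera call takes 0.05 s, during which the arm holds its last target. There are 200 camera calls.

## Task

Refit the loose bar handle on the switch box: set it on the bare sprung spindle, turn it there under light pressure until its slot drops over the flats, and push it fully home. Only then turn the seated handle until it lies in line with the two index ribs on the lid, and let go. Be gentle, never force the switch, and leave the other things on the bench where they are.

Things in the scene. Friction and masses are not known exactly. Their poses are not given: they have to be found in the camera images.
- switchbox: Grey switch box fixed to the bench, 150 x 150 mm, 69 mm high, with a round aluminium dial plate (72 mm across, 2 mm thick) amid its lid. Origin at the centre of its underside, z up. Its x axis runs along the two black index ribs on the lid (16 x 4 mm, 3 mm high, 52 mm either side of the centre); four black sockets are on its -x side.
- seat (a point): Centre of the top face of the collar (28 mm across, 4 mm high) on the dial plate, on the spindle's axis, 75 mm above the bench; axes as the switch box. The handle's underside rests on the collar when home. The vertical steel spindle stands 12 mm above it: 20 mm round with two parallel flats 10 mm apart, top edge bevelled 0.5 mm.
- spindle_top (a point): Middle of the spindle's end face when not pressed, 12 mm above the seat. The spindle is sprung: pressed from above it sinks up to 2.5 mm (begins to move at about 2 N, hard stop from about 8 N) and springs back. This point does not follow it, and its axes are those of the switch box, not of the flats. It turns only against 0.1 N m of friction, so a lightly pressed handle slides round on it.
- rib (a point): Top of the index rib at the switch box's +x side, 52 mm from the spindle's axis. How the spindle stands is not measured: at the start the length of its flats lies 0.35 to 1.4 rad clockwise (seen from above) of the line through the ribs (the switch box's x axis). It can turn from 1.8 rad clockwise to 1.0 rad anticlockwise of that line.
- handle_mid (a point): Middle of the loose handle: black plastic bar with round ends, 70 mm long (x), 24 wide (y), 40 high, 65 to 105 g, standing upright, thin white line along its top. Point 20 mm above its underside. Blind slot in its underside, 21.2 mm along x, 11 wide, 16 deep, fits the spindle either way round. Point 32 mm above the seat when an unaligned handle first touches the spindle, 20 mm when home.
- round_knob_c (a point): Bystander: round fluted black knob, 42 mm across and 28 mm high, loose; point at its middle. It may lie on either side of the switch box, the handle on the other.
- spool: Bystander: solder spool, 56 mm across, 50 mm high, standing; origin at the centre of its underside.
- board: Bystander: green circuit board, 50 x 110 mm, up to 18 mm high; origin at the centre of its underside.
- meter: Bystander: orange hand multimeter lying flat, 85 x 175 x 47 mm; origin at the centre of its underside.
There are look-alikes about, which are no part of the job. Leave any blue or red look-alike of the part that bears handle_mid alone.

How it is judged:
By the outcome, as a careful person would: the job done as asked, in the order asked, and still so for the second after the job is handed in, with the robot touching nothing.
It also fails if it takes over 72 s, if anything falls off the work surface, if the arm or the gripper's body presses on something with over 40 N, if the wrist force passes 120 N, or if a joint passes its speed limit or range.

## Working session

There is one attempt and no reset: what is moved stays moved. The work goes in short steps, Python scripts to look and compute and a tool call to move; the robot and the scene stay as the last step left them, time stands still between calls to the robot, and variables do not carry over. Pictures are saved under pics/ and viewed, at most 10 in all, crops included, and the job is handed in when it is done.

Besides the shell and the picture viewer there is one more tool, called after "Call:" by a JSON object that holds its "op" and its "data". jog_arm: Moves the arm, as the interface text tells. Its arguments: {"type":"object","properties":{"commands":{"type":"array","items":{"type":"array"}}},"required":["commands"]}

```bash
mkdir -p pics
cat > h.py <<'E'
import numpy as np,cv2
from scipy.spatial.transform import Rotation as R
from workcell import get_obs,get_image,close_job,pinch_z
def Rm(o):
    o=np.array(o,float); return o if o.shape==(3,3) else R.from_rotvec(o).as_matrix()
def ray(im,u,v,z):
    d=Rm(im['orientation'])@np.linalg.inv(im['intrinsics'])@np.array([u,v,1.]); e=np.array(im['eye'],float)
    return e+d*(z-e[2])/d[2]
def cloud(im):
    h,w=im['z_map'].shape; v,u=np.mgrid[:h,:w]
    d=np.stack([u,v,np.ones_like(u)],-1)@np.linalg.inv(im['intrinsics']).T*im['z_map'][...,None]
    return d@Rm(im['orientation']).T+np.array(im['eye'])
E
python3 - <<'E'
from h import *
print(get_obs(),pinch_z)
a=[]
for n in('scene','top'):
    im=get_image(n); a.append(im['image']); print(n,im['eye'],im['orientation'],im['intrinsics'])
    np.save(n+'.npy',im,allow_pickle=True)
    cv2.imwrite(f'pics/{n}0.png',cv2.resize(im['image'],(800,600),interpolation=cv2.INTER_CUBIC))
E
```

```text
{'t': 0.0, 'qpos': array([ 1.16601636e+00,  4.23805227e-01,  1.63065152e+00, -1.80651989e-05,
        1.08856843e+00, -1.89835888e-02]), 'qvel': array([-0.00136377, -0.00017741,  0.00040886,  0.00162272,  0.00060346,
       -0.00013813]), 'joint_torque': array([ 1.83883065e-03, -5.44651365e+01, -2.73660904e+01,  6.46299915e-02,
        2.28585204e-02, -1.36753438e-04]), 'ee_pos': array([234.95075361, 578.59231833, 221.93903313]), 'orientation': array([-6.02188450e-01, -3.08304624e+00,  2.20497653e-03]), 'ft_force': array([ 0.33082659, -0.10204365, -0.58196605]), 'moment': array([0.04022709, 0.00465977, 0.01150437]), 'grasp_force': 0.0, 'width': 88.00254990704285} 18.700000000000003
scene [1239.96321028   57.69278039 1015.64737178] [-1.85642076 -1.91932304  0.6008411 ] [[473.5412983    0.         259.32490147]
 [  0.         473.5412983  193.17931639]
 [  0.           0.           1.        ]]
top [ 4.57702157e+02 -6.24312530e-01  9.42243866e+02] [-2.10303278  2.15441093 -0.16181602] [[417.51871741   0.         253.77100472]
 [  0.         417.51871741 192.57208988]
 [  0.           0.           1.        ]]
```

View pics/top0.png

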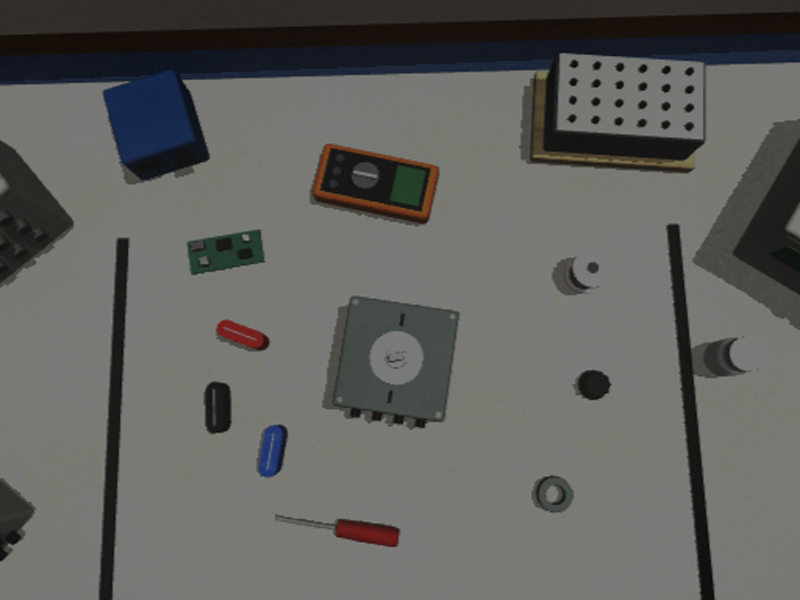

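View pics/scene0.png

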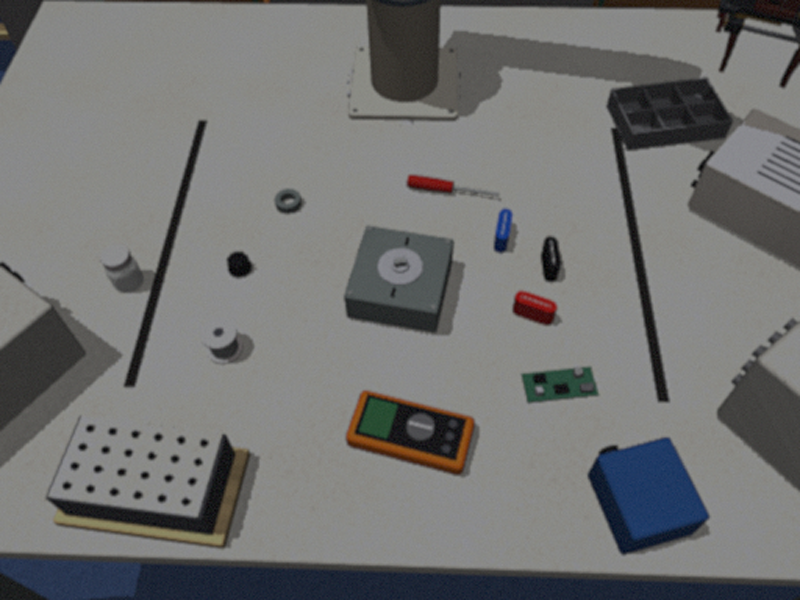

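The top view shows three handle look-alikes: black at (217,407), red at (241,335) and blue at (272,450) in the 800 px view. The round black knob is at (593,385) and the box dial at (397,357). I choose the black bar with the white line. Next I check it in a close crop and measure.

Run:
```python
from h import *
t=np.load('top.npy',allow_pickle=True).item(); s=np.load('scene.npy',allow_pickle=True).item()
A=lambda im,x,y,w:cv2.resize(im['image'][y:y+w,x:x+w],(400,300) if 0 else (390,390),interpolation=cv2.INTER_CUBIC)
cv2.imwrite('pics/c1.png',cv2.convertScaleAbs(np.hstack([A(t,119,238,44),A(t,209,185,90)]),alpha=1.6))
for n,im,box in(('top',t,(125,240,155,282)),('scene',s,(343,148,362,184))):
    x0,y0,x1,y1=box; c=im['image'][y0:y1,x0:x1]; g=c.max(2)
    P=cloud(im)[y0:y1,x0:x1]
    m=(g<60).astype(np.uint8); 
    k=(P[...,2]>33)&(P[...,2]<48)
    print(n,'topface',k.sum(),P[k].mean(0) if k.any() else 0, P[k][:,:2].min(0),P[k][:,:2].max(0))
    r=cv2.minAreaRect(P[k][:,:2].astype(np.float32)); print(r)
    # white line: locally bright inside dark
    f=cv2.morphologyEx(g,cv2.MORPH_TOPHAT,np.ones((5,5)))
    l=k&(f>15)&(cv2.dilate((g<60).astype(np.uint8),np.ones((3,3)))>0)
    ys,xs=np.nonzero(l); q=np.array([ray(im,x+x0,y+y0,40)for x,y in zip(xs,ys)])
    if len(q): print('line',len(q),q.mean(0),np.linalg.svd(q[:,:2]-q[:,:2].mean(0))[2][0])
```

```text
top topface 365 [467.55580292 264.29836099  39.39664342] [434.58573346 251.58306921] [502.57379813 277.94185313]
((468.5092468261719, 264.8067626953125), (68.24073028564453, 25.518644332885742), 2.0015392303466797)
line 47 [467.87518932 264.59335617  40.        ] [-0.99964802 -0.02653005]
scene topface 193 [469.6920388  265.08056109  38.09404924] [433.91392583 252.7852101 ] [504.48440264 277.98600733]
((469.25555419921875, 265.5478820800781), (70.5359878540039, 24.829301834106445), 1.5234020948410034)
line 56 [468.51464254 264.84860483  40.        ] [0.99948024 0.03223748]
```

View pics/c1.png

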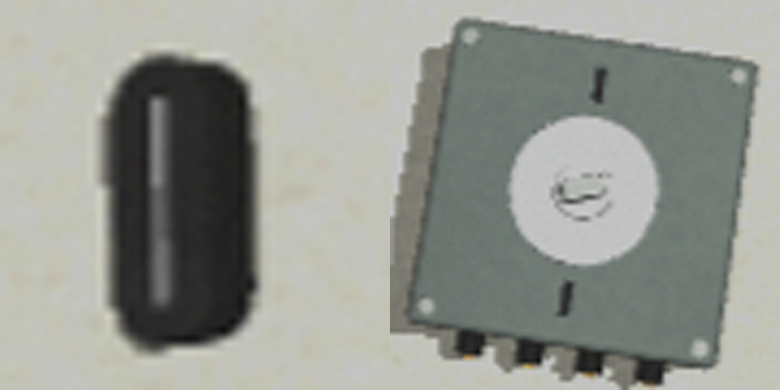

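The crop shows the black bar with its white line (about (160,200)) and the dial with two ribs at (600,85) and (567,298). The sockets are at the bottom, so +x points up in the picture. Now the box.

Run:
```python
from h import *
t=np.load('top.npy',allow_pickle=True).item(); s=np.load('scene.npy',allow_pickle=True).item()
for n,im,c0 in(('top',t,(254,229)),('scene',s,(256,171))):
    I=im['image'];g=I.max(2).astype(int)
    P=cloud(im); u0,v0=c0
    # dial: bright low-saturation
    x0,y0=u0-45,v0-45; sub=I[y0:y0+90,x0:x0+90]; gs=sub.max(2)
    Pz=P[y0:y0+90,x0:x0+90]
    lid=(abs(Pz[...,2]-69)<5)
    print(n,'lid z',np.median(Pz[lid][:,2]))
    dm=((gs>135)&(sub.max(2).astype(int)-sub.min(2)<40)).astype(np.uint8)
    for thr in(120,130,140):
      dm=(gs>thr).astype(np.uint8)
      nl,lab,st,ce=cv2.connectedComponentsWithStats(dm)
      i=lab[45-8:45+9,45-15:45+16]; i=np.bincount(i[i>0]).argmax() if (i>0).any() else 0
      if not i: continue
      cs,_=cv2.findContours((lab==i).astype(np.uint8),cv2.RETR_EXTERNAL,cv2.CHAIN_APPROX_NONE)
      cc=max(cs,key=cv2.contourArea)[:,0]
      q=np.array([ray(im,x+x0,y+y0,71)[:2]for x,y in cc],np.float32)
      h=cv2.convexHull(q)
      print(thr,'dial',cv2.fitEllipse(h),st[i][4])
    # ribs: dark blobs
    nl,lab,st,ce=cv2.connectedComponentsWithStats(((gs<65)).astype(np.uint8))
    for j in range(1,nl):
        if 8<st[j][4]<80: 
            print('blob',ce[j]+[x0,y0],st[j][4],ray(im,*(ce[j]+[x0,y0]),72)[:2])
    sp=Pz[...,2]
    k=(sp>83)&(sp<92); print('spindle depth pts',k.sum(),Pz[k].mean(0) if k.any() else '')
    if k.sum()>10: print(cv2.minAreaRect(Pz[k][:,:2].astype(np.float32)))
a=t['image'][214:244,239:269]; b=s['image'][156:186,241:271]
cv2.imwrite('pics/c2.png',np.hstack([cv2.resize(cv2.normalize(x,None,0,255,cv2.NORM_MINMAX),(400,400),interpolation=cv2.INTER_NEAREST)for x in(a,b)]))
```

```text
top lid z 68.82190649608356
120 dial ((526.8663330078125, 12.233494758605957), (66.69656372070312, 67.94773864746094), 123.24427032470703) 641
blob [256.76 204.  ] 25 [578.56075872   3.92497207]
blob [249.  253.5] 24 [475.90733821  22.40872803]
spindle depth pts 42 [527.24279834  12.68726916  86.79523811]
((527.3587036132812, 12.79316520690918), (9.397218704223633, 17.89837074279785), 12.974828720092773)
scene lid z 67.76848423493675
120 dial ((527.3794555664062, 13.061066627502441), (68.81778717041016, 69.36689758300781), 123.2152099609375) 409
130 dial ((527.4818115234375, 13.08556079864502), (64.70779418945312, 68.2518081665039), 10.228367805480957) 350
140 dial ((525.2095947265625, -15.820459365844727), (4.0968804359436035, 21.327634811401367), 80.39990234375) 8
blob [260.08333333 154.08333333] 12 [477.98088442  22.76974941]
blob [256.         168.66666667] 9 [524.93276317  14.2240767 ]
blob [251.21428571 187.        ] 14 [581.12976627   4.83657462]
spindle depth pts 23 [528.09749927  12.84134438  85.58772948]
((528.5845947265625, 13.410903930664062), (17.64615249633789, 9.72789478302002), 85.4826431274414)
```

View pics/c2.png

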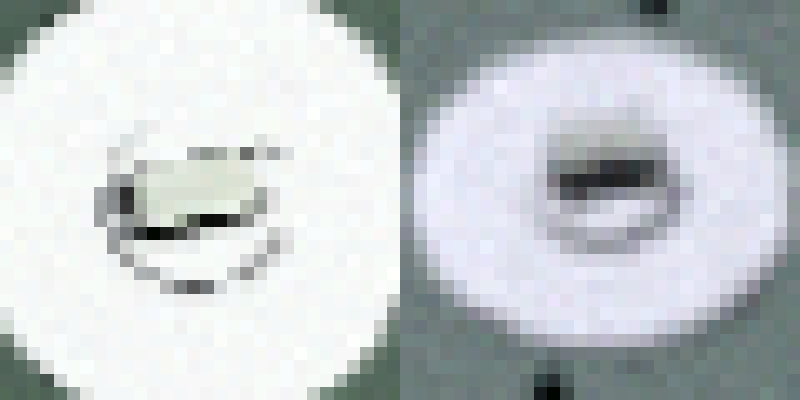

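Handle: about (468.3, 264.7), yaw 0.03. Spindle axis: about (527.4, 13.0). Box yaw is -0.175 and flats yaw about -1.35 in world (1.17 rad clockwise of the ribs, within the stated range). The heights (39.4, 68.8, 86.8) agree with the given sizes. First I rotate the tool.

Call:
{"op": "jog_arm", "data": {"commands": [[0.1,[0,0,0],[0,0,-0.176]],[0.1,[0,0,0],[0,0,-0.176]],[0.1,[0,0,0],[0,0,-0.176]],[0.1,[0,0,0],[0,0,0]]]}}

```text
t: 0.5
ee_pos: [235.0, 578.8, 222.2]
orientation: [0.047, -3.141, 0.001]
ft_force: [0.1, -0.8, -0.7]
width: 59.5
grasp_force: 0.0
```

```bash
cat >> h.py <<'E'
def st():
    o=get_obs(); M=Rm(o['orientation']); return o,M
def goal(x,y,z,hyaw):
    "shift in tool axes (units of 100 mm) and turn units to bring TCP to x,y,z and handle yaw"
    o,M=st(); d=np.array([x,y,z])-o['ee_pos']; psi=np.arctan2(M[1,0],M[0,0]); h=psi-np.pi
    e=(h-hyaw+np.pi/2)%np.pi-np.pi/2
    print('t %.2f'%o['t'],'pos',o['ee_pos'].round(1),'hyaw %.3f'%((h+np.pi/2)%np.pi-np.pi/2),'tilt',M[:,2].round(4),'q6 %.2f'%o['qpos'][5],'F',o['ft_force'].round(2),'M',o['moment'].round(3),'w %.1f'%o['width'],'gf %.1f'%o['grasp_force'])
    print('shift units',(M.T@d/100).round(4),'turn units',round(e/(np.pi/4),4))
E
python3 -c "
from h import *
goal(468.3,264.7,100,0.03)"
```

```text
t 0.50 pos [235.  578.8 222.2] hyaw 0.030 tilt [-3.e-04 -8.e-04 -1.e+00] q6 -0.43 F [ 0.09 -0.84 -0.74] M [0.031 0.016 0.004] w 59.5 gf 0.0
shift units [-2.2373 -3.2086  1.2242] turn units 0.0002
```

Call:
{"op": "jog_arm", "data": {"commands": [[0.1,[-0.22,-0.32,0.05],[0,0,0]],[0.1,[-0.22,-0.32,0.1],[0,0,0]],[0.1,[-0.22,-0.32,0.1],[0,0,0]],[0.1,[-0.22,-0.32,0.1],[0,0,0]],[0.1,[-0.22,-0.32,0.1],[0,0,0]],[0.1,[-0.22,-0.32,0.1],[0,0,0]],[0.1,[-0.22,-0.32,0.1],[0,0,0]],[0.1,[-0.22,-0.32,0.1],[0,0,0]],[0.1,[-0.22,-0.32,0.1],[0,0,0]],[0.1,[-0.257,-0.329,0.1],[0,0,0]]]}}

```text
t: 1.5
ee_pos: [468.4, 263.4, 127.2]
orientation: [0.039, -3.141, 0.0]
ft_force: [0.8, 0.7, -0.5]
width: 48.2
grasp_force: 0.0
```

```bash
python3 -c "
from h import *
goal(468.3,264.7,8.5,0.03)"
```

```text
t 1.50 pos [468.4 263.4 127.2] hyaw 0.025 tilt [-4.e-04 -1.e-04 -1.e+00] q6 -1.11 F [ 0.77  0.72 -0.49] M [ 0.05  -0.059  0.006] w 48.2 gf 0.0
shift units [6.0000e-04 1.3300e-02 1.1873e+00] turn units -0.0065
```

Call:
{"op": "jog_arm", "data": {"commands": [[0.1,[0,0,0.3],[0,0,0]],[0.1,[0,0,0.3],[0,0,0]],[0.1,[0,0,0.2],[0,0,0]],[0.1,[0,0,0.1],[0,0,0]],[0.1,[0,0,0],[0,0,0]]]}}

```text
t: 2.0
ee_pos: [467.2, 264.4, 36.5]
orientation: [0.042, -3.139, 0.002]
ft_force: [-0.3, 0.3, 0.1]
width: 48.4
grasp_force: 0.0
```

```bash
python3 -c "
from h import *
goal(468.3,264.7,8.5,0.03)"
```

```text
t 2.00 pos [467.2 264.4  36.5] hyaw 0.027 tilt [-0.0023 -0.0012 -1.    ] q6 -1.10 F [-0.31  0.27  0.13] M [0.062 0.017 0.015] w 48.4 gf 0.0
shift units [-0.0115  0.0034  0.28  ] turn units -0.004
```

Call:
{"op": "jog_arm", "data": {"commands": [[0.1,[-0.011,0.003,0.1],[0,0,0]],[0.1,[0,0,0.1],[0,0,0]],[0.1,[0,0,0.08],[0,0,0]],[0.1,[0,0,0],[0,0,0]],[-1,[0,0,0],[0,0,0]],[-1,[0,0,0],[0,0,0]],[-1,[0,0,0],[0,0,0]],[-1,[0,0,0],[0,0,0]]]}}

```text
t: 2.8
ee_pos: [469.3, 265.2, 10.0]
orientation: [-0.045, 3.141, 0.0]
ft_force: [0.1, 0.5, 1.6]
width: 24.0
grasp_force: 30.0
```

```bash
python3 -c "
from h import *
goal(468.3,264.7,8.5,0.03)"
```

```text
t 2.80 pos [469.3 265.2  10. ] hyaw 0.029 tilt [ 6.e-04  3.e-04 -1.e+00] q6 -1.11 F [0.06 0.46 1.56] M [ 0.016 -0.015 -0.017] w 24.0 gf 30.0
shift units [ 0.0106 -0.0048  0.0152] turn units -0.0015
```

Call:
{"op": "jog_arm", "data": {"commands": [[-1,[0,0,-0.1],[0,0,0]],[-1,[0,0,-0.3],[0,0,0]],[-1,[0,0,-0.4],[0,0,0]],[-1,[0,0,-0.4],[0,0,0]],[-1,[0,0,-0.2],[0,0,0]],[-1,[0,0,0],[0,0,0]],[-1,[0,0,0],[0,0,0]]]}}

```text
t: 3.5
ee_pos: [469.0, 265.0, 150.0]
orientation: [-0.045, 3.141, 0.001]
ft_force: [0.5, 0.0, -0.2]
width: 23.9
grasp_force: 30.0
```

```bash
python3 -c "
from h import *
goal(527.4,13,130,0.03)"
```

```text
t 3.50 pos [469. 265. 150.] hyaw 0.029 tilt [ 7.e-04  4.e-04 -1.e+00] q6 -1.11 F [ 0.53  0.04 -0.25] M [0.019 0.017 0.034] w 23.9 gf 30.0
shift units [-0.5112 -2.5359  0.199 ] turn units -0.0015
```

Call:
{"op": "jog_arm", "data": {"commands": [[-1,[-0.05,-0.25,0],[0,0,0]],[-1,[-0.06,-0.3,0],[0,0,0]],[-1,[-0.06,-0.3,0],[0,0,0]],[-1,[-0.06,-0.3,0],[0,0,0]],[-1,[-0.06,-0.3,0],[0,0,0]],[-1,[-0.06,-0.3,0],[0,0,0]],[-1,[-0.06,-0.3,0],[0,0,0]],[-1,[-0.06,-0.3,0],[0,0,0]],[-1,[-0.04,-0.186,0],[0,0,0]],[-1,[0,0,0],[0,0,0]]]}}

```text
t: 4.5
ee_pos: [526.7, 11.1, 147.9]
orientation: [0.041, -3.138, 0.0]
ft_force: [0.3, -0.2, -1.0]
width: 23.8
grasp_force: 30.0
```

Call:
{"op": "jog_arm", "data": {"commands": [[-1,[0,0,0],[0,0,0.17]],[-1,[0,0,0],[0,0,0.17]],[-1,[0,0,0],[0,0,0.17]],[-1,[0,0,0],[0,0,0.17]],[-1,[0,0,0],[0,0,0.17]],[-1,[0,0,0],[0,0,0.17]],[-1,[0,0,0],[0,0,0.17]],[-1,[0,0,0],[0,0,0.17]],[-1,[0,0,0],[0,0,0]],[-1,[0,0,0],[0,0,0]]]}}

```text
t: 5.5
ee_pos: [526.7, 13.7, 148.8]
orientation: [-1.554, -2.729, 0.001]
ft_force: [-0.2, -0.2, -0.4]
width: 24.1
grasp_force: 30.0
```

Run:
```python
from h import *
goal(527.4,13,110,-1.05)
im=get_image('scene'); np.save('s2.npy',im,allow_pickle=True); t=get_image('top'); np.save('t2.npy',t,allow_pickle=True)
goal(527.4,13,110,-1.05)
a=im['image'][105:225,195:315]; b=t['image'][165:285,195:315]
cv2.imwrite('pics/c3.png',cv2.convertScaleAbs(np.hstack([cv2.resize(x,(400,400),interpolation=cv2.INTER_CUBIC)for x in(a,b)]),alpha=1.8))
```

```text
t 5.50 pos [526.7  13.7 148.8] hyaw -1.035 tilt [-1.8e-03  1.0e-04 -1.0e+00] q6 -0.53 F [-0.16 -0.17 -0.38] M [-0.025  0.098 -0.003] w 24.1 gf 30.0
shift units [-0.0097  0.0035  0.3882] turn units 0.019
t 5.60 pos [527.   13.4 149.2] hyaw -1.036 tilt [-0.0011  0.     -1.    ] q6 -0.53 F [-0.89  0.76 -0.79] M [-0.053  0.007  0.044] w 23.7 gf 30.0
shift units [-0.0059  0.0018  0.3917] turn units 0.0175
```

View pics/c3.png

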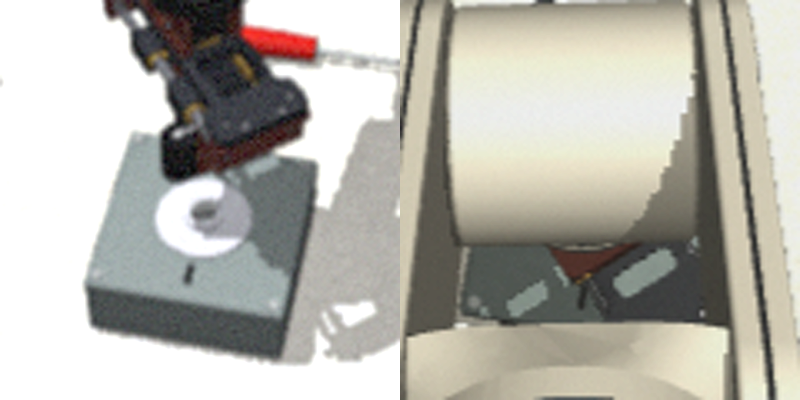

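The views show the handle held above the dial with the spindle visible below it, at (205,212) in the left crop. The grip is good. I descend towards contact.

Call:
{"op": "jog_arm", "data": {"commands": [[-1,[-0.003,0.002,0.15],[0,0,0]],[-1,[0,0,0.2],[0,0,0]],[-1,[0,0,0.1],[0,0,0]],[-1,[0,0,0.04],[0,0,0]],[-1,[0,0,0],[0,0,0]],[-1,[0,0,0],[0,0,0]]]}}

```text
t: 6.2
ee_pos: [528.2, 12.9, 101.1]
orientation: [1.559, 2.727, 0.0]
ft_force: [-0.4, -0.6, -0.0]
width: 23.9
grasp_force: 30.0
```

Run:
```python
from h import *
goal(527.5,13.1,96,-1.05)
```

```text
t 6.20 pos [528.2  12.9 101.1] hyaw -1.039 tilt [ 7.e-04 -0.e+00 -1.e+00] q6 -0.53 F [-0.36 -0.65 -0.03] M [-0.04   0.028 -0.043] w 23.9 gf 30.0
shift units [ 0.0052 -0.0048  0.0514] turn units 0.0141
```

Call:
{"op": "jog_arm", "data": {"commands": [[-1,[0,0,0.01],[0,0,0]],[-1,[0,0,0.01],[0,0,0]],[-1,[0,0,0.01],[0,0,0]],[-1,[0,0,0],[0,0,0]]]}}

```text
t: 6.6
ee_pos: [527.7, 12.9, 97.7]
orientation: [1.56, 2.727, 0.0]
ft_force: [0.8, 0.7, -0.4]
width: 24.0
grasp_force: 30.0
```

Call:
{"op": "jog_arm", "data": {"commands": [[-1,[0,0,0.01],[0,0,0]],[-1,[0,0,0],[0,0,0]]]}}

```text
t: 6.8
ee_pos: [527.9, 12.9, 96.8]
orientation: [1.56, 2.727, 0.0]
ft_force: [0.5, -0.0, 1.2]
width: 23.7
grasp_force: 30.0
```

Call:
{"op": "jog_arm", "data": {"commands": [[-1,[0,0,0.01],[0,0,0]],[-1,[0,0,0],[0,0,0]]]}}

```text
t: 7.0
ee_pos: [527.9, 12.9, 95.8]
orientation: [1.56, 2.727, 0.0]
ft_force: [-0.6, 1.2, 3.4]
width: 23.6
grasp_force: 30.0
```

Call:
{"op": "jog_arm", "data": {"commands": [[-1,[0,0,0.006],[0,0,0.05]],[-1,[0,0,0],[0,0,0.05]],[-1,[0,0,0],[0,0,0.05]]]}}

```text
t: 7.3
ee_pos: [528.4, 12.8, 95.5]
orientation: [1.719, 2.628, 0.001]
ft_force: [-0.6, -0.7, 3.9]
width: 24.0
grasp_force: 30.0
```

Call:
{"op": "jog_arm", "data": {"commands": [[-1,[0,0,0],[0,0,0.05]],[-1,[0,0,0],[0,0,0.05]]]}}

```text
t: 7.5
ee_pos: [528.5, 12.8, 95.6]
orientation: [1.821, 2.558, 0.001]
ft_force: [0.5, -0.8, 3.4]
width: 23.6
grasp_force: 30.0
```

Call:
{"op": "jog_arm", "data": {"commands": [[-1,[0,0,0],[0,0,0.05]],[-1,[0,0,0],[0,0,0.05]]]}}

```text
t: 7.7
ee_pos: [528.5, 12.8, 95.6]
orientation: [1.92, 2.485, 0.001]
ft_force: [0.6, -1.0, 4.8]
width: 23.6
grasp_force: 30.0
```

Call:
{"op": "jog_arm", "data": {"commands": [[-1,[0,0,0],[0,0,0.05]],[-1,[0,0,0],[0,0,0.05]]]}}

```text
t: 7.9
ee_pos: [528.5, 12.8, 95.6]
orientation: [2.016, 2.408, 0.001]
ft_force: [0.3, -0.4, 4.4]
width: 23.8
grasp_force: 30.0
```

Run:
```python
from h import *
goal(527.5,13.1,96,-1.35)
```

```text
t 7.90 pos [528.5  12.8  95.6] hyaw -1.394 tilt [ 1.5e-03 -2.0e-04 -1.0e+00] q6 -0.17 F [ 0.33 -0.36  4.42] M [-0.158  0.067 -0.043] w 23.8 gf 30.0
shift units [ 0.0049 -0.0092 -0.0045] turn units -0.0563
```

Call:
{"op": "jog_arm", "data": {"commands": [[-1,[0,0,0],[0,0,0.05]],[-1,[0,0,0],[0,0,0.05]]]}}

```text
t: 8.1
ee_pos: [528.5, 12.8, 95.6]
orientation: [2.109, 2.327, 0.001]
ft_force: [-0.2, -1.0, 5.4]
width: 23.7
grasp_force: 30.0
```

Call:
{"op": "jog_arm", "data": {"commands": [[-1,[0,0,0],[0,0,0.05]],[-1,[0,0,0],[0,0,0.05]]]}}

```text
t: 8.3
ee_pos: [528.4, 12.8, 95.5]
orientation: [2.199, 2.242, 0.001]
ft_force: [-0.1, -0.9, 4.0]
width: 24.1
grasp_force: 30.0
```

Call:
{"op": "jog_arm", "data": {"commands": [[-1,[0,0,0],[0,0,0.05]],[-1,[0,0,0],[0,0,0.05]]]}}

```text
t: 8.5
ee_pos: [528.4, 12.8, 95.5]
orientation: [2.285, 2.154, 0.001]
ft_force: [0.3, -1.1, 4.4]
width: 23.8
grasp_force: 30.0
```

Run:
```python
from h import *
goal(527.5,13.1,96,-1.35)
```

```text
t 8.50 pos [528.4  12.8  95.5] hyaw 1.512 tilt [ 1.3e-03 -2.0e-04 -1.0e+00] q6 0.06 F [ 0.31 -1.13  4.36] M [-0.183  0.107  0.015] w 23.8 gf 30.0
shift units [ 0.0024 -0.0088 -0.0048] turn units -0.3561
```

No drop, so the lateral offset is probably over 0.5 mm. I shift to x ≈ 527.7 and sweep back.

Call:
{"op": "jog_arm", "data": {"commands": [[-1,[0.001,-0.007,0],[0,0,0]],[-1,[0,0,0],[0,0,-0.05]],[-1,[0,0,0],[0,0,-0.05]],[-1,[0,0,0],[0,0,-0.05]],[-1,[0,0,0],[0,0,-0.05]],[-1,[0,0,0],[0,0,-0.05]],[-1,[0,0,0],[0,0,-0.05]],[-1,[0,0,0],[0,0,-0.05]]]}}

```text
t: 9.3
ee_pos: [527.0, 13.1, 95.2]
orientation: [-1.964, -2.452, 0.0]
ft_force: [-2.2, -0.5, 3.9]
width: 23.7
grasp_force: 30.0
```

Call:
{"op": "jog_arm", "data": {"commands": [[-1,[0,0,0],[0,0,-0.05]],[-1,[0,0,0],[0,0,-0.05]],[-1,[0,0,0],[0,0,-0.05]],[-1,[0,0,0],[0,0,-0.05]],[-1,[0,0,0],[0,0,-0.05]],[-1,[0,0,0],[0,0,-0.05]],[-1,[0,0,0],[0,0,-0.05]]]}}

```text
t: 10.0
ee_pos: [527.0, 13.1, 95.3]
orientation: [-1.609, -2.698, -0.0]
ft_force: [-0.5, 0.1, 5.0]
width: 23.7
grasp_force: 30.0
```

Run:
```python
from h import *
goal(527.2,13.1,96,-1.35)
```

```text
t 10.00 pos [527.   13.1  95.3] hyaw -1.076 tilt [ 1.e-04  1.e-04 -1.e+00] q6 -0.49 F [-0.51  0.06  5.01] M [ 0.002  0.142 -0.024] w 23.7 gf 30.0
shift units [-0.0012  0.0013 -0.0072] turn units 0.3492
```

Call:
{"op": "jog_arm", "data": {"commands": [[-1,[-0.004,0.005,0],[0,0,0]],[-1,[0,0,0],[0,0,0.05]],[-1,[0,0,0],[0,0,0.05]],[-1,[0,0,0],[0,0,0.05]],[-1,[0,0,0],[0,0,0.05]],[-1,[0,0,0],[0,0,0.05]],[-1,[0,0,0],[0,0,0.05]],[-1,[0,0,0],[0,0,0.05]]]}}

```text
t: 10.8
ee_pos: [528.2, 12.9, 95.3]
orientation: [1.969, 2.447, 0.001]
ft_force: [-0.1, -1.7, 5.5]
width: 23.9
grasp_force: 30.0
```

Call:
{"op": "jog_arm", "data": {"commands": [[-1,[0,0,0],[0,0,0.05]],[-1,[0,0,0],[0,0,0.05]],[-1,[0,0,0],[0,0,0.05]],[-1,[0,0,0],[0,0,0.05]],[-1,[0,0,0],[0,0,0.05]],[-1,[0,0,0],[0,0,0.05]],[-1,[0,0,0],[0,0,0.05]]]}}

```text
t: 11.5
ee_pos: [528.1, 12.9, 95.3]
orientation: [2.286, 2.154, 0.001]
ft_force: [-0.4, -0.2, 4.3]
width: 23.9
grasp_force: 30.0
```

Run:
```python
from h import *
goal(527.2,13.1,96,-1.35)
```

```text
t 11.50 pos [528.1  12.9  95.3] hyaw 1.511 tilt [ 9.e-04 -1.e-04 -1.e+00] q6 0.06 F [-0.42 -0.24  4.3 ] M [-0.189  0.103  0.044] w 23.9 gf 30.0
shift units [ 0.0019 -0.0094 -0.0067] turn units -0.3569
```

Run:
```python
from h import *
for n in('top','scene'):
    im=np.load(n+'.npy',allow_pickle=True).item(); P=cloud(im)
    for nm,c,r,z in(('spindle',(527.3,12.8),16,87),('handle',(468.4,264.8),45,40),('red',None,0,40)):
        if c is None: continue
        near=np.hypot(P[...,0]-c[0],P[...,1]-c[1])<r
        zb=np.median(P[near&(P[...,2]>z-5)][:,2])
        for d in(1.5,2.5,4):
            k=near&(P[...,2]>zb-d)&(P[...,2]<zb+6)
            v,u=np.nonzero(k); q=np.array([ray(im,a,b,z)[:2]for a,b in zip(u,v)])
            w,V=np.linalg.eigh(np.cov(q.T)); a=V[:,1]; a=a*np.sign(a[0])
            print(n,nm,'zb %.1f'%zb,d,len(q),q.mean(0).round(2),'yaw %.3f'%np.arctan2(a[1],a[0]),'len,wid',(np.sqrt(12*w)).round(1)[::-1])
```

```text
top spindle zb 86.6 1.5 36 [527.47  12.5 ] yaw -1.420 len,wid [18.2  9.3]
top spindle zb 86.6 2.5 40 [527.48  12.42] yaw -1.363 len,wid [18.4  9.4]
top spindle zb 86.6 4 43 [527.32  12.73] yaw -1.306 len,wid [18.5  9.8]
top handle zb 39.5 1.5 289 [467.23 264.32] yaw 0.039 len,wid [63.6 24. ]
top handle zb 39.5 2.5 333 [467.67 264.29] yaw 0.023 len,wid [65.  24.3]
top handle zb 39.5 4 356 [467.62 264.44] yaw 0.028 len,wid [64.8 24.5]
scene spindle zb 85.0 1.5 21 [529.28  12.87] yaw -1.281 len,wid [20.7 10. ]
scene spindle zb 85.0 2.5 25 [529.2   13.35] yaw -1.322 len,wid [19.9 10.5]
scene spindle zb 85.0 4 34 [530.9   13.76] yaw -1.257 len,wid [19.1 14.1]
scene handle zb 38.2 1.5 143 [469.55 264.97] yaw 0.062 len,wid [65.3 23. ]
scene handle zb 38.2 2.5 164 [470.86 264.88] yaw 0.050 len,wid [65.6 23.2]
scene handle zb 38.2 4 186 [470.77 264.81] yaw 0.021 len,wid [66.3 24. ]
```

Run:
```python
from h import *
from scipy.optimize import least_squares
im=np.load('s2.npy',allow_pickle=True).item(); P=cloud(im); I=im['image']
d=np.array([np.cos(-1.036),np.sin(-1.036)]); n=np.array([-d[1],d[0]])
q=P[...,:2]-[527,13.4]; s=q@d; w=q@n
k=(P[...,2]>136)&(P[...,2]<180)&(s>14)&(s<42)&(abs(w)<16)
print(k.sum(), 'max along',np.sort(s[k])[-10:].round(1),'w',w[k].min(),w[k].max())
v,u=np.nonzero(k); print(u.min(),u.max(),v.min(),v.max(), I[k].mean(0))
for smin in(20,23,26):
    for zmax in (172,180):
        kk=k&(s>smin)&(P[...,2]<zmax); S,W=s[kk],w[kk]
        f=lambda p:np.where(S>p[0],np.hypot(S-p[0],W-p[1]),abs(W-p[1]))-12
        r=least_squares(f,[23,0],loss='soft_l1'); print(smin,zmax,kk.sum(),r.x.round(2),np.std(r.fun).round(2))
```

```text
153 max along [31.  31.1 31.3 31.3 31.4 31.5 31.7 31.8 32.2 32.5] w -9.2407521540258 14.966772016587024
243 252 142 160 [29.66013072 28.69934641 28.23529412]
20 172 69 [19.42  1.17] 0.97
20 180 108 [18.58  1.63] 2.3
23 172 54 [19.36  1.47] 0.94
23 180 83 [18.74  1.95] 1.79
26 172 43 [19.36  1.53] 0.9
26 180 61 [19.08  1.7 ] 1.2
```

Call:
{"op": "jog_arm", "data": {"commands": [[-1,[-0.008,-0.002,0],[0,0,-0.05]],[-1,[0,0,0],[0,0,-0.05]],[-1,[0,0,0],[0,0,-0.05]],[-1,[0,0,0],[0,0,-0.05]],[-1,[0,0,0],[0,0,-0.05]],[-1,[0,0,0],[0,0,-0.05]],[-1,[0,0,0],[0,0,-0.05]],[-1,[0,0,0],[0,0,-0.05]]]}}

```text
t: 12.3
ee_pos: [527.2, 11.9, 95.0]
orientation: [1.917, 2.489, -0.001]
ft_force: [-0.5, -4.4, -2.5]
width: 23.7
grasp_force: 30.0
```

Call:
{"op": "jog_arm", "data": {"commands": [[-1,[0,0,0],[0,0,-0.05]],[-1,[0,0,0],[0,0,-0.05]],[-1,[0,0,0],[0,0,-0.05]],[-1,[0,0,0],[0,0,-0.05]]]}}

```text
t: 12.7
ee_pos: [527.1, 11.6, 94.6]
orientation: [-1.716, -2.631, 0.002]
ft_force: [0.3, -3.2, -0.3]
width: 23.7
grasp_force: 30.0
```

Run:
```python
from h import *
goal(526.9,11.2,96,-1.35)
```

```text
t 12.70 pos [527.1  11.6  94.6] hyaw -1.156 tilt [-8.e-04 -7.e-04 -1.e+00] q6 -0.41 F [ 0.25 -3.18 -0.27] M [-0.652  0.011 -0.084] w 23.7 gf 30.0
shift units [-0.0027 -0.0033 -0.0135] turn units 0.2471
```

It dropped: Fz collapsed and lateral and turning resistance appeared. I relieve the side load and push down gently.

Call:
{"op": "jog_arm", "data": {"commands": [[-1,[-0.006,-0.002,0],[0,0,0]],[-1,[0,0,0.015],[0,0,0]],[-1,[0,0,0.01],[0,0,0]],[-1,[0,0,0],[0,0,0]]]}}

```text
t: 13.1
ee_pos: [527.3, 11.4, 92.6]
orientation: [-1.718, -2.63, 0.001]
ft_force: [-2.1, -2.4, 4.3]
width: 24.0
grasp_force: 30.0
```

Run:
```python
from h import *
goal(526.9,11.2,84.4,-1.35)
```

```text
t 13.10 pos [527.3  11.4  92.6] hyaw -1.157 tilt [-5.e-04 -2.e-04 -1.e+00] q6 -0.41 F [-2.06 -2.38  4.25] M [-0.447  0.397 -0.06 ] w 24.0 gf 30.0
shift units [-0.0005 -0.0044  0.0818] turn units 0.2451
```

Call:
{"op": "jog_arm", "data": {"commands": [[-1,[-0.003,-0.006,0],[0,0,0]],[-1,[0,0,0.01],[0,0,0]],[-1,[0,0,0.01],[0,0,0]],[-1,[0,0,0],[0,0,0]]]}}

```text
t: 13.5
ee_pos: [527.3, 11.1, 90.7]
orientation: [1.718, 2.63, 0.001]
ft_force: [-0.8, 0.1, 5.3]
width: 23.9
grasp_force: 30.0
```

Run:
```python
from h import *
goal(526.9,11.2,84.4,-1.35)
```

```text
t 13.50 pos [527.3  11.1  90.7] hyaw -1.157 tilt [ 6.e-04  1.e-04 -1.e+00] q6 -0.42 F [-0.81  0.15  5.31] M [-0.068  0.269 -0.105] w 23.9 gf 30.0
shift units [ 0.0026 -0.0037  0.0635] turn units 0.2454
```

Call:
{"op": "jog_arm", "data": {"commands": [[-1,[0,0,0],[0,0,0.04]],[-1,[0,0,0.01],[0,0,0]],[-1,[0,0,0.01],[0,0,0]],[-1,[0,0,0],[0,0,0]]]}}

```text
t: 13.9
ee_pos: [527.3, 11.0, 88.6]
orientation: [1.758, 2.603, 0.0]
ft_force: [-0.7, -0.6, 5.2]
width: 23.9
grasp_force: 30.0
```

Run:
```python
from h import *
goal(526.9,11.2,84.4,-1.35)
```

```text
t 13.90 pos [527.3  11.   88.6] hyaw -1.188 tilt [ 4.e-04  0.e+00 -1.e+00] q6 -0.38 F [-0.68 -0.57  5.21] M [-0.092  0.244 -0.113] w 23.9 gf 30.0
shift units [ 0.0029 -0.0028  0.0419] turn units 0.2065
```

Call:
{"op": "jog_arm", "data": {"commands": [[-1,[0,0,0.01],[0,0,0]],[-1,[0,0,0.01],[0,0,0]],[-1,[0,0,0.01],[0,0,0]],[-1,[0,0,0],[0,0,0]]]}}

```text
t: 14.3
ee_pos: [527.3, 11.0, 85.6]
orientation: [1.758, 2.603, 0.0]
ft_force: [-1.1, -0.9, 4.9]
width: 23.7
grasp_force: 30.0
```

Call:
{"op": "jog_arm", "data": {"commands": [[-1,[0,0,0.008],[0,0,0]],[-1,[0,0,0],[0,0,0]]]}}

```text
t: 14.5
ee_pos: [527.3, 11.0, 85.0]
orientation: [1.758, 2.603, 0.0]
ft_force: [-1.6, -0.4, 7.3]
width: 23.4
grasp_force: 30.0
```

Call:
{"op": "jog_arm", "data": {"commands": [[-1,[0,0,0.005],[0,0,0]],[-1,[0,0,0],[0,0,0]]]}}

```text
t: 14.7
ee_pos: [527.3, 11.0, 85.0]
orientation: [1.758, 2.603, 0.0]
ft_force: [-3.9, 0.2, 12.6]
width: 23.5
grasp_force: 30.0
```

Run:
```python
from h import *
goal(526.9,11.2,84.4,-1.35)
```

```text
t 14.70 pos [527.3  11.   85. ] hyaw -1.188 tilt [ 5.e-04  0.e+00 -1.e+00] q6 -0.38 F [-3.89  0.16 12.63] M [-0.12   0.645 -0.072] w 23.5 gf 30.0
shift units [ 0.0033 -0.0031  0.0058] turn units 0.2065
```

It is at a hard stop 11.7 mm below first contact, so it is seated. I back off the press and turn anticlockwise in small steps. The bar's middle sits about 2 mm off the TCP, so I pivot around it.

Call:
{"op": "jog_arm", "data": {"commands": [[-1,[0,0,-0.006],[0,0,0]],[-1,[0,0.0014,0],[0,0,-0.08]],[-1,[0,0.0014,0],[0,0,-0.08]],[-1,[0,0.0014,0],[0,0,-0.08]],[-1,[0,0,0],[0,0,0]]]}}

```text
t: 15.2
ee_pos: [527.7, 11.2, 85.0]
orientation: [1.503, 2.758, 0.0]
ft_force: [-0.3, -2.1, 5.6]
width: 23.8
grasp_force: 30.0
```

Run:
```python
from h import *
goal(526.9,11.2,84.4,-.175)
```

```text
t 15.20 pos [527.7  11.2  85. ] hyaw -0.998 tilt [ 5.e-04  1.e-04 -1.e+00] q6 -0.57 F [-0.31 -2.05  5.59] M [-0.12   0.259 -0.037] w 23.8 gf 30.0
shift units [ 0.0041 -0.0069  0.0062] turn units -1.0474
```

Call:
{"op": "jog_arm", "data": {"commands": [[-1,[0,0.0014,0],[0,0,-0.08]],[-1,[0,0.0014,0],[0,0,-0.08]],[-1,[0,0.0014,0],[0,0,-0.08]],[-1,[0,0.0014,0],[0,0,-0.08]]]}}

```text
t: 15.6
ee_pos: [528.1, 11.6, 85.0]
orientation: [1.144, 2.926, 0.0]
ft_force: [-0.5, -1.1, 5.6]
width: 24.4
grasp_force: 30.0
```

Call:
{"op": "jog_arm", "data": {"commands": [[-1,[0,0.0014,0],[0,0,-0.08]],[-1,[0,0.0014,0],[0,0,-0.08]],[-1,[0,0.0014,0],[0,0,-0.08]],[-1,[0,0.0014,0],[0,0,-0.08]]]}}

```text
t: 16.0
ee_pos: [528.5, 12.1, 85.0]
orientation: [0.768, 3.046, 0.0]
ft_force: [-1.0, -0.3, 5.4]
width: 24.0
grasp_force: 30.0
```

Run:
```python
from h import *
goal(526.9,11.2,84.4,-.175)
```

```text
t 16.00 pos [528.5  12.1  85. ] hyaw -0.494 tilt [ 5.e-04  1.e-04 -1.e+00] q6 -1.08 F [-1.05 -0.31  5.36] M [ 0.006  0.205 -0.093] w 24.0 gf 30.0
shift units [ 0.0097 -0.015   0.006 ] turn units -0.4064
```

Call:
{"op": "jog_arm", "data": {"commands": [[-1,[0,0.0014,0],[0,0,-0.08]],[-1,[0,0.0014,0],[0,0,-0.08]],[-1,[0,0.0014,0],[0,0,-0.08]],[-1,[0,0.0014,0],[0,0,-0.08]],[-1,[0,0.0014,0],[0,0,-0.085]],[-1,[0,0,0],[0,0,0]]]}}

```text
t: 16.6
ee_pos: [528.7, 12.8, 85.0]
orientation: [0.277, 3.129, 0.0]
ft_force: [-1.3, 0.0, 6.4]
width: 23.9
grasp_force: 30.0
```

Run:
```python
from h import *
goal(528.6,12.6,84.4,-.175)
```

```text
t 16.60 pos [528.7  12.8  85. ] hyaw -0.177 tilt [ 4.e-04  2.e-04 -1.e+00] q6 -1.39 F [-1.26  0.04  6.44] M [ 0.02   0.211 -0.037] w 23.9 gf 30.0
shift units [ 0.0008 -0.0017  0.0059] turn units -0.0022
```

Call:
{"op": "jog_arm", "data": {"commands": [[-1,[0,0,-0.003],[0,0,0]],[0.1,[0,0,0],[0,0,0]],[0.1,[0,0,0],[0,0,0]],[0.1,[0,0,0],[0,0,0]],[0.1,[0,0,0],[0,0,0]],[0.1,[0,0,-0.1],[0,0,0]],[0.1,[0,0,-0.3],[0,0,0]],[0.1,[0,0,-0.4],[0,0,0]],[0.1,[0,0,-0.4],[0,0,0]],[0.1,[0,0,0],[0,0,0]]]}}

```text
t: 17.6
ee_pos: [531.9, 12.6, 211.1]
orientation: [0.28, 3.119, 0.001]
ft_force: [1.0, 0.0, 0.1]
width: 48.5
grasp_force: 0.0
```

Call:
{"op": "jog_arm", "data": {"commands": [[0.1,[0,0.3,0],[0,0,0]],[0.1,[0,0.4,0],[0,0,0]],[0.1,[0,0.4,0],[0,0,0]],[0.1,[0,0.4,0],[0,0,0]],[0.1,[0,0.4,0],[0,0,0]],[0.1,[0,0.4,0],[0,0,0]],[0.1,[0,0.4,0],[0,0,0]],[0.1,[0,0.4,0],[0,0,0]],[0.1,[0,0,0],[0,0,0]]]}}

```text
t: 18.5
ee_pos: [584.0, 322.0, 204.9]
orientation: [0.275, 3.129, 0.002]
ft_force: [-0.2, 0.2, -0.3]
width: 48.3
grasp_force: 0.0
```

Run:
```python
from h import *
goal(528.6,12.6,84.4,-.175)
t=get_image('top'); s=get_image('scene')
cv2.imwrite('pics/c4.png',cv2.convertScaleAbs(np.hstack([cv2.resize(x,(400,400),interpolation=cv2.INTER_CUBIC)for x in(t['image'][175:285,199:309],s['image'][115:225,200:310])]),alpha=1.6))
for n,im in(('top',t),('scene',s)):
    P=cloud(im); near=np.hypot(P[...,0]-527.3,P[...,1]-12.8)<50
    k=near&(P[...,2]>109)&(P[...,2]<125)
    print(n,k.sum(),'z',np.median(P[k][:,2]) if k.any() else '')
    if not k.any(): continue
    g=im['image'].max(2)
    v,u=np.nonzero(k); q=np.array([ray(im,a,b,115)[:2]for a,b in zip(u,v)])
    w,V=np.linalg.eigh(np.cov(q.T)); print(q.mean(0),'face yaw',np.arctan(V[1,1]/V[0,1]))
    f=cv2.morphologyEx(g,cv2.MORPH_TOPHAT,np.ones((5,5)));l=cv2.erode(k.astype(np.uint8),np.ones((3,3)))>0
    l&=f>15
    v,u=np.nonzero(l); q=np.array([ray(im,a,b,115)[:2]for a,b in zip(u,v)]); 
    if len(q)>5: w,V=np.linalg.eigh(np.cov(q.T)); print('line',len(q),q.mean(0),'yaw',np.arctan(V[1,1]/V[0,1]))
```

```text
t 18.50 pos [584.  322.  204.9] hyaw -0.176 tilt [ 9.0e-04  1.5e-03 -1.0e+00] q6 -0.91 F [-0.16  0.24 -0.33] M [ 0.022 -0.011 -0.044] w 48.3 gf 0.0
shift units [ 0.0053 -3.1447  1.1999] turn units -0.0008
top 396 z 114.59568876234431
[526.88791826  13.1130921 ] face yaw -0.20138058683300675
line 53 [527.50126088  12.19318652] yaw -0.20656327347169248
scene 218 z 113.26271707413366
[530.80981766  13.97751188] face yaw -0.19166513873777596
line 55 [525.57333285  13.75341066] yaw -0.2106894929717635
```

View pics/c4.png

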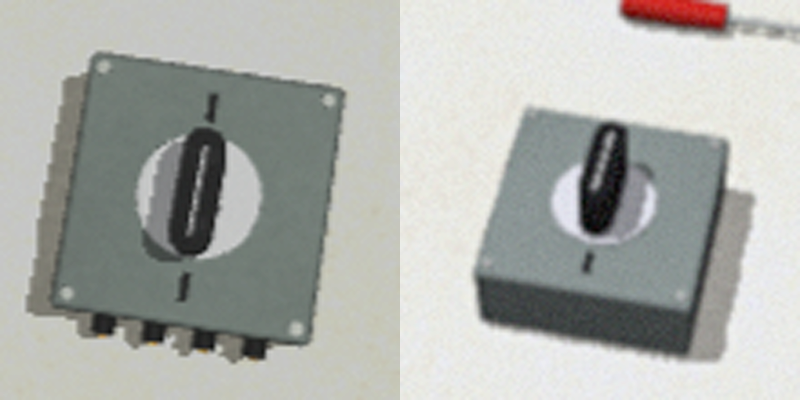

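The handle sits home, with its top at 114.6 as it should be, at about (200,195) in the left crop, with the ribs at (212,107) and (184,287). It may be about 0.03 rad short, so I check the box yaw more precisely.

Run:
```python
from h import *
for n in('top','scene'):
  Y=[];E=[];H=[]
  for r in range(6):
    im=get_image(n); P=cloud(im); I=im['image']; g=I.max(2).astype(float)
    zl=69 if n=='top' else 67.8
    q=np.hypot(P[...,0]-527.3,P[...,1]-12.8)
    k=((q<112)&(abs(P[...,2]-zl)<4)).astype(np.uint8); k=cv2.morphologyEx(k,cv2.MORPH_CLOSE,np.ones((9,9)))
    c=max(cv2.findContours(k,cv2.RETR_EXTERNAL,cv2.CHAIN_APPROX_NONE)[0],key=cv2.contourArea)[:,0]
    w=np.array([ray(im,*p,69)[:2] for p in c],np.float32); a=cv2.minAreaRect(w)
    E.append((np.radians(a[2])+np.pi/4)%(np.pi/2)-np.pi/4)
    # ribs by weighted darkness
    cs=[]
    for s in(1,-1):
        p=np.array([527.3,12.8])+s*52*np.array([np.cos(.175),-np.sin(.175)])
        m=(np.hypot(P[...,0]-p[0],P[...,1]-p[1])<12)&(P[...,2]>60)&(P[...,2]<80)
        W=np.clip(np.median(g[m])-g,0,None)*m; W[W<12]=0; v,u=np.nonzero(W)
        ww=W[v,u]; cs.append(ray(im,(u*ww).sum()/ww.sum(),(v*ww).sum()/ww.sum(),72)[:2])
    d=cs[0]-cs[1]; Y.append(np.arctan2(d[1],d[0]))
    k=((q<50)&(P[...,2]>109)&(P[...,2]<125))
    f=cv2.morphologyEx(g.astype(np.uint8),cv2.MORPH_TOPHAT,np.ones((5,5)))*(cv2.erode(k.astype(np.uint8),np.ones((3,3))))
    f[f<15]=0;v,u=np.nonzero(f);x=np.array([ray(im,a_,b_,115)[:2]for a_,b_ in zip(u,v)])
    V=np.linalg.eigh(np.cov(x.T,aweights=f[v,u]))[1]; H.append(np.arctan(V[1,1]/V[0,1]))
  print(n,'ribs',np.mean(Y).round(4),np.std(Y).round(4),'lid',np.mean(E).round(4),np.std(E).round(4),a[1],'line',np.mean(H).round(4),np.std(H).round(4))
print(get_obs()['t'])
```

```text
top ribs -0.1771 0.0002 lid -0.1756 0.0006 (149.01437377929688, 149.21920776367188) line -0.2078 0.0023
scene ribs nan nan lid -0.1755 0.0015 (149.0881805419922, 152.0322723388672) line -0.1869 0.0107
19.2<stdin>:18: RuntimeWarning: invalid value encountered in scalar divide
```

Ribs and lid give -0.176 and the bar is at about -0.205. I regrasp and nudge it anticlockwise by about 0.03 rad.

Call:
{"op": "jog_arm", "data": {"commands": [[0.1,[0,-0.3,0],[0,0,0]],[0.1,[0,-0.4,0],[0,0,0]],[0.1,[0,-0.4,0],[0,0,0]],[0.1,[0,-0.4,0],[0,0,0]],[0.1,[0,-0.4,0],[0,0,0]],[0.1,[0,-0.4,0],[0,0,0]],[0.1,[0,-0.4,0],[0,0,0]],[0.1,[0,-0.4,0],[0,0,0]],[0.1,[0,0,0],[0,0,0]],[0.1,[0,0,0],[0,0,0]]]}}

```text
t: 20.2
ee_pos: [528.6, 11.9, 205.4]
orientation: [0.285, 3.128, 0.0]
ft_force: [0.7, -0.1, -0.6]
width: 48.0
grasp_force: 0.0
```

```bash
python3 -c "
from h import *
goal(528.6,12.8,88,-.176)"
```

```text
t 20.20 pos [528.6  11.9 205.4] hyaw -0.181 tilt [ 5.e-04  3.e-04 -1.e+00] q6 -1.39 F [ 0.7  -0.08 -0.58] M [-0.008 -0.006  0.007] w 48.0 gf 0.0
shift units [0.0017 0.0082 1.1739] turn units -0.0069
```

Call:
{"op": "jog_arm", "data": {"commands": [[0.1,[0.002,0.008,0.3],[0,0,0]],[0.1,[0,0,0.3],[0,0,0]],[0.1,[0,0,0.25],[0,0,0]],[0.1,[0,0,0.15],[0,0,0]],[0.1,[0,0,0.1],[0,0,0]],[0.1,[0,0,0.07],[0,0,0]],[0.1,[0,0,0],[0,0,0]]]}}

```text
t: 20.9
ee_pos: [528.4, 14.0, 87.7]
orientation: [-0.28, -3.128, 0.0]
ft_force: [-1.2, 0.3, -0.2]
width: 48.5
grasp_force: 0.0
```

```bash
python3 -c "
from h import *
goal(528.6,12.8,88,-.176)"
```

```text
t 20.90 pos [528.4  14.   87.7] hyaw -0.178 tilt [-7.e-04  0.e+00 -1.e+00] q6 -1.39 F [-1.17  0.3  -0.19] M [0.023 0.011 0.018] w 48.5 gf 0.0
shift units [-0.0044 -0.0114 -0.0029] turn units -0.0031
```

Correct y by 1.1 mm, close, then turn a little.

Call:
{"op": "jog_arm", "data": {"commands": [[0.1,[0,-0.01,0],[0,0,0]],[0.1,[0,0,0],[0,0,0]],[-1,[0,0,0],[0,0,0]],[-1,[0,0,0],[0,0,0]],[-1,[0,0,0],[0,0,0]],[-1,[0,0,0],[0,0,0]]]}}

```text
t: 21.5
ee_pos: [528.5, 12.6, 88.4]
orientation: [0.282, 3.128, 0.001]
ft_force: [-0.0, 1.4, 1.1]
width: 23.9
grasp_force: 29.8
```

```bash
python3 -c "
from h import *
goal(528.6,12.8,88,-.176)"
```

```text
t 21.50 pos [528.5  12.6  88.4] hyaw -0.180 tilt [ 6.e-04  4.e-04 -1.e+00] q6 -1.39 F [-0.04  1.43  1.06] M [ 0.205 -0.002 -0.022] w 23.9 gf 29.8
shift units [-0.0009  0.0017  0.004 ] turn units -0.0047
```

Call:
{"op": "jog_arm", "data": {"commands": [[-1,[0,0.001,0],[0,0,-0.01]],[-1,[0,0,0],[0,0,-0.01]],[-1,[0,0,0],[0,0,0]],[0.1,[0,0,0],[0,0,0]],[0.1,[0,0,0],[0,0,0]],[0.1,[0,0,0],[0,0,0]],[0.1,[0,0,0],[0,0,0]],[0.1,[0,0,-0.1],[0,0,0]],[0.1,[0,0,-0.4],[0,0,0]],[0.1,[0,0,-0.5],[0,0,0]]]}}

```text
t: 22.5
ee_pos: [526.7, 12.5, 188.1]
orientation: [-0.256, -3.127, 0.001]
ft_force: [2.3, 0.1, -0.0]
width: 48.5
grasp_force: 0.0
```

Call:
{"op": "jog_arm", "data": {"commands": [[0.1,[0,0,-0.1],[0,0,0]],[0.1,[0,0.4,0],[0,0,0]],[0.1,[0,0.4,0],[0,0,0]],[0.1,[0,0.4,0],[0,0,0]],[0.1,[0,0.4,0],[0,0,0]],[0.1,[0,0.4,0],[0,0,0]],[0.1,[0,0.4,0],[0,0,0]],[0.1,[0,0.4,0],[0,0,0]],[0.1,[0,0,0],[0,0,0]]]}}

```text
t: 23.4
ee_pos: [574.2, 293.1, 198.3]
orientation: [0.251, 3.13, 0.003]
ft_force: [0.4, -1.8, 0.5]
width: 48.0
grasp_force: 0.0
```

Run:
```python
from h import *
goal(528.6,12.8,88,-.176)
for n in('top','scene'):
  H=[];F=[];Z=[];C=[]
  for r in range(5):
    im=get_image(n); P=cloud(im); g=im['image'].max(2)
    k=((np.hypot(P[...,0]-527.3,P[...,1]-12.8)<50)&(P[...,2]>109)&(P[...,2]<125)); Z.append(np.median(P[k][:,2]))
    v,u=np.nonzero(k);x=np.array([ray(im,a,b,115)[:2]for a,b in zip(u,v)]);V=np.linalg.eigh(np.cov(x.T))[1];F.append(np.arctan(V[1,1]/V[0,1]));C.append(x.mean(0))
    f=cv2.morphologyEx(g,cv2.MORPH_TOPHAT,np.ones((5,5)))*(cv2.erode(k.astype(np.uint8),np.ones((3,3))))
    f[f<15]=0;v,u=np.nonzero(f);x=np.array([ray(im,a,b,115)[:2]for a,b in zip(u,v)])
    V=np.linalg.eigh(np.cov(x.T,aweights=f[v,u]))[1]; H.append(np.arctan(V[1,1]/V[0,1]))
  print(n,'line',np.mean(H).round(4),np.std(H).round(4),'face',np.mean(F).round(4),np.std(F).round(4),np.mean(Z),np.mean(C,0))
```

```text
t 23.40 pos [574.2 293.1 198.3] hyaw -0.160 tilt [ 0.0013  0.0016 -1.    ] q6 -0.96 F [ 0.37 -1.79  0.48] M [-0.01   0.081  0.011] w 48.0 gf 0.0
shift units [ 0.0053 -2.8417  1.0981] turn units 0.0205
top line -0.2066 0.0024 face -0.2027 0.0008 114.58179153728148 [526.87418377  13.09047629]
scene line -0.1969 0.0059 face -0.1919 0.0038 113.23826986731778 [531.01563981  13.93304267]
```

Unchanged at -0.205. The pads twist elastically against the 0.1 N m friction, so I need more overtravel and repeat with a larger turn.

Call:
{"op": "jog_arm", "data": {"commands": [[0.1,[0,-0.4,0],[0,0,0]],[0.1,[0,-0.4,0],[0,0,0]],[0.1,[0,-0.4,0],[0,0,0]],[0.1,[0,-0.4,0],[0,0,0]],[0.1,[0,-0.4,0],[0,0,0]],[0.1,[0,-0.4,0],[0,0,0]],[0.1,[0,-0.4,0],[0,0,0]],[0.1,[0,0,0],[0,0,0]],[0.1,[0,0,0],[0,0,0]]]}}

```text
t: 24.8
ee_pos: [528.3, 11.7, 198.4]
orientation: [0.261, 3.13, 0.0]
ft_force: [-0.8, 0.2, -0.1]
width: 48.4
grasp_force: 0.0
```

```bash
python3 -c "
from h import *
goal(528.6,12.7,88,-.2)"
```

```text
t 24.80 pos [528.3  11.7 198.4] hyaw -0.166 tilt [ 5.e-04  2.e-04 -1.e+00] q6 -1.41 F [-0.8   0.24 -0.11] M [0.018 0.034 0.039] w 48.4 gf 0.0
shift units [-8.0000e-04  1.0100e-02  1.1043e+00] turn units 0.0431
```

Call:
{"op": "jog_arm", "data": {"commands": [[0.1,[0,0,0.3],[0,0,0.043]],[0.1,[0,0,0.3],[0,0,0]],[0.1,[0,0,0.2],[0,0,0]],[0.1,[0,0,0.15],[0,0,0]],[0.1,[0,0,0.1],[0,0,0]],[0.1,[0,0,0.05],[0,0,0]],[0.1,[0,0,0],[0,0,0]],[0.1,[0,0,0],[0,0,0]]]}}

```text
t: 25.6
ee_pos: [528.8, 12.8, 88.7]
orientation: [0.309, 3.125, 0.0]
ft_force: [-0.7, 0.7, 0.6]
width: 48.8
grasp_force: 0.0
```

```bash
python3 -c "
from h import *
goal(528.6,12.7,88,-.2)"
```

```text
t 25.60 pos [528.8  12.8  88.7] hyaw -0.197 tilt [ 9.e-04  0.e+00 -1.e+00] q6 -1.37 F [-0.68  0.71  0.62] M [ 0.014 -0.004 -0.104] w 48.8 gf 0.0
shift units [ 0.0015 -0.0016  0.0071] turn units 0.0038
```

Call:
{"op": "jog_arm", "data": {"commands": [[-1,[0,0,0],[0,0,0]],[-1,[0,0,0],[0,0,0]],[-1,[0,0,0],[0,0,0]],[-1,[0,0,0],[0,0,0]],[-1,[0,0.0005,0],[0,0,-0.03]],[-1,[0,0.0005,0],[0,0,-0.03]],[-1,[0,0.0004,0],[0,0,-0.025]],[-1,[0,0,0],[0,0,0]]]}}

```text
t: 26.4
ee_pos: [528.6, 12.8, 88.5]
orientation: [0.203, 3.134, 0.0]
ft_force: [-0.7, 1.6, 5.9]
width: 24.1
grasp_force: 30.0
```

```bash
python3 -c "
from h import *
goal(528.6,12.7,88,-.2)"
```

```text
t 26.40 pos [528.6  12.8  88.5] hyaw -0.129 tilt [ 6.e-04  2.e-04 -1.e+00] q6 -1.44 F [-0.71  1.58  5.86] M [ 0.299  0.137 -0.103] w 24.1 gf 30.0
shift units [-0.0002 -0.0009  0.0052] turn units 0.0902
```

Call:
{"op": "jog_arm", "data": {"commands": [[0.1,[0,0,0],[0,0,0]],[0.1,[0,0,0],[0,0,0]],[0.1,[0,0,0],[0,0,0]],[0.1,[0,0,0],[0,0,0]],[0.1,[0,0,-0.1],[0,0,0]],[0.1,[0,0,-0.4],[0,0,0]],[0.1,[0,0,-0.5],[0,0,0]],[0.1,[0,0,-0.1],[0,0,0]]]}}

```text
t: 27.2
ee_pos: [531.3, 12.7, 203.8]
orientation: [0.204, 3.126, 0.001]
ft_force: [1.1, 1.0, -0.6]
width: 48.2
grasp_force: 0.0
```

Call:
{"op": "jog_arm", "data": {"commands": [[0.1,[0,0.4,0],[0,0,0]],[0.1,[0,0.4,0],[0,0,0]],[0.1,[0,0.4,0],[0,0,0]],[0.1,[0,0.4,0],[0,0,0]],[0.1,[0,0.4,0],[0,0,0]],[0.1,[0,0.4,0],[0,0,0]],[0.1,[0,0.4,0],[0,0,0]],[0.1,[0,0,0],[0,0,0]]]}}

```text
t: 28.0
ee_pos: [565.0, 294.6, 198.3]
orientation: [0.199, 3.134, 0.003]
ft_force: [-0.7, -0.6, -0.2]
width: 48.4
grasp_force: 0.0
```

```bash
cat > m.py <<'E'
from h import *
goal(528.6,12.8,88,-.176)
for n in('top','scene'):
  H=[];F=[];Z=[];C=[]
  for r in range(4):
    im=get_image(n); P=cloud(im); g=im['image'].max(2)
    k=((np.hypot(P[...,0]-527.3,P[...,1]-12.8)<50)&(P[...,2]>109)&(P[...,2]<125)); Z.append(np.median(P[k][:,2]))
    v,u=np.nonzero(k);x=np.array([ray(im,a,b,115)[:2]for a,b in zip(u,v)]);V=np.linalg.eigh(np.cov(x.T))[1];F.append(np.arctan(V[1,1]/V[0,1]));C.append(x.mean(0))
    f=cv2.morphologyEx(g,cv2.MORPH_TOPHAT,np.ones((5,5)))*(cv2.erode(k.astype(np.uint8),np.ones((3,3))))
    f[f<15]=0;v,u=np.nonzero(f);x=np.array([ray(im,a,b,115)[:2]for a,b in zip(u,v)])
    V=np.linalg.eigh(np.cov(x.T,aweights=f[v,u]))[1]; H.append(np.arctan(V[1,1]/V[0,1]))
  print(n,'line',np.mean(H).round(4),np.std(H).round(4),'face',np.mean(F).round(4),np.std(F).round(4),np.mean(Z),np.mean(C,0))
  if n=='top': t=im
cv2.imwrite('pics/c5.png',cv2.convertScaleAbs(np.hstack([cv2.resize(x,(400,400),interpolation=cv2.INTER_CUBIC)for x in(t['image'][175:285,199:309],im['image'][115:225,200:310])]),alpha=1.6))
E
python3 m.py
```

```text
t 28.00 pos [565.  294.6 198.3] hyaw -0.127 tilt [ 0.0013  0.0015 -1.    ] q6 -0.98 F [-0.65 -0.62 -0.23] M [ 0.018  0.033 -0.015] w 48.4 gf 0.0
shift units [ 0.0063 -2.8428  1.0985] turn units 0.0626
top line -0.1556 0.0005 face -0.1486 0.001 114.55311176647875 [527.07006539  13.03487743]
scene line -0.1354 0.0067 face -0.1549 0.0113 113.27755536602461 [531.0985217   13.77002324]
```

View pics/c5.png

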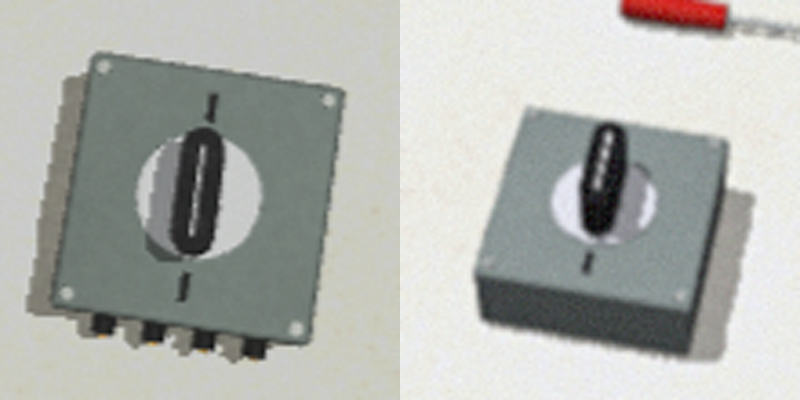

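The bar at (200,190) stands home and lies between the ribs at (212,107) and (184,287), within about 0.025 rad. The arm is clear, so I hand in.

```bash
python3 -c "
from workcell import close_job
print(close_job())"
```

```text
the job is handed in; nothing more can be done
None
```

I refitted the handle: it dropped over the flats, is pushed fully home, and was turned to within about 0.025 rad (1.4°) of the rib line and released; the job is handed in with the arm clear, and no verdict came back.

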